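# Show where the balance tube goes in a centrifuge rotor

## Task

The rotor of the small bench centrifuge is out of balance: two of its three micro tubes face each other, the third has only an empty hole across from it. Press the release key at the front of the centrifuge so that the clear lid springs up, then point straight down with the fingertips at the empty hole directly opposite the lone tube, about two centimetres above its mouth, and keep pointing for at least two seconds so that a colleague can see where the balance tube goes. Finish still pointing there, without ever touching the rotor or its tubes; pick nothing up and leave the things around as they stand.

Things in the scene. Friction and masses are not known exactly. Their poses are not given: they have to be found in the camera images.
- centrifuge: small white bench centrifuge, 210 x 166 mm, 85 mm high to the lid seat and 137 mm to the top of the shut lid; it stands fast on the bench. Origin on the bench under the rotor axis; x points from its front (release key, nearest the robot) to its rear (lid hinge), z up
- key_press (a point): middle of the ribbed part of the grey release key, on its top face, 84 mm above the bench and 116 mm in front of the rotor axis. The key plate is 48 mm wide (centrifuge y) and reaches 10 mm in front of this point and 22 mm behind it, where the hook that holds the lid rises 13 mm above the plate. It is pressed straight down here
- release_key (a joint): tilt of the release key: 0 at rest, 0.22 rad fully down (8 mm at key_press); it springs back and takes about 1 N to start and 4 N to push fully down. Near 0.13 rad (5 mm) its hook frees the lid
- lid (a joint): angle of the clear plastic lid (a dome of 146 mm diameter, 50 mm high, hinged at the rear 86 mm behind the rotor axis): 0 shut; once the key frees it, a weak spring lifts it by itself in about two seconds to 1.75 rad, where it stands upright and leans a little back, its top edge about 255 mm above the bench
- rotor: dark grey rotor with six angled tube holes, 60 degrees apart, inside the bowl; turns about its upright axis at a light touch. Origin on the axis, 62 mm above the bench; its yaw is arbitrary
- rotor_hub (a point): top of the rotor's hub, on its axis, 110 mm above the bench; highest point of the rotor apart from tube caps
- lone_tube_cap (a point): centre of the top of the cap of the lone micro tube (pale translucent cap, about 13 mm wide); it faces an empty hole. Caps of the tubes in the rotor reach 117 mm above the bench, 13 mm higher than the mouths of the holes
- balance_hole (a point): centre of the mouth of the empty hole directly opposite the lone tube: 13 mm wide, 33 mm from the rotor axis, 104 mm above the bench, its bore leaning 30 degrees (mouth towards the axis). Neighbouring holes lie 33 mm away; one of them holds a tube, whose cap would be touched by wide fingers brought lower than about 15 mm above the mouth. z of this point is vertical
- micro_rack: loose black block for micro tubes, 88 x 118 x 44 mm, with two spare tubes in it; origin under its centre. To be left alone
- spare_tube_1_mid (a point): middle of a spare micro tube (44 mm long) standing in the black block. To be left alone
- spare_tube_2_mid (a point): middle of the other spare micro tube in the black block. To be left alone
- bottle_mid (a point): middle of a loose clear reagent bottle with screw cap, 48 mm across, 88 mm high. To be left alone
- timer: loose square bench timer, 66 x 66 x 18 mm, origin under its centre. To be left alone

How it is judged:
By the outcome, as a careful person would: the job done as asked, in the order asked, and still so for the second after the job is handed in, with the robot touching nothing.
It also fails if it takes over 40 s, if anything falls off the work surface, if the arm or the gripper's body presses on something with over 40 N, if the wrist force passes 120 N, or if a joint passes its speed limit or range.

## Robot

A 6-joint arm with a two-finger parallel gripper is mounted at the origin on a cart in front of the work surface, level with it; the furniture and walls round the work are solid. World frame = base frame: x ahead of the robot, y to its left, z up, the work surface at z = 0. Lengths are in m, angles in rad, forces in N, time in s.
With the tool pointing down it reaches from about 0.3 to 0.775 m from the base axis. Payload 14.6 kg.
Tool frame: the origin (TCP) lies between the finger pads; the fingertips stand manip.tcp_to_tips ahead of it and the grasp point (between the pads) lies 3 mm ahead of it (manip.tcp_to_tips is the distance from the TCP to the fingertips, in m); x points along the fingers, z is the direction in which the jaws open and shut, and the axes are right-handed (so a half turn about x gives the same grasp; the last joint's range is limited). The gripper opens to 85 mm and grips with 20 to 120 N. Pads are 22 mm wide; open, the fingers measure 114 mm over their backs; the gripper's body (76 mm by 85 mm) begins 54 mm behind the grasp point. The pads swing forward as they close: fully open they stand 13 mm farther back than shut.
Start: joints at [-1.194, 0.3, 1.521, -0, 1.321, -0.067], TCP at [0.236, -0.497, 0.253] pointing down, gripper open.
Joint ranges: [-3.03, 3.03], [-0.79, 2.21], [0.23, 2.52], [-1.04, 4.18], [0, 3.07], [-2.55, 2.55]. Speed limits (rad/s): [2.22, 2.22, 2.57, 3.14, 3.14, 3.14].

## Interface

Orientations are given as a unit quaternion [w, x, y, z].
In Python, from plant import monitor, camera, camera_params, workorder, boxes_of, landmark_of, manip gives the robot as it stands.
- The arm moves only by the tool arm_command, never from a script. Its argument "rows" is a list of rows, each a list of 4 numbers: the shift along the tool's x, y, z in mm, then the turn about the tool's x in degrees. In form: [[x, y, z, spin], ...]. A call has 1 to 8 rows; each row is the pose to reach, as a shift and turn from the pose measured when the call began, along the tool's axes at that moment; what a row does not reach only later rows make up. A row lasts 1/8 s, in which the tool goes at most 62.5 mm and 10.7 degrees, less where a joint would pass 70% of its speed; a pose out of reach is approached as far as the arm can. A call with a gripper value outside its range is refused whole. "jaw" is the finger opening in mm, from 0 to 85.4, set as the call begins (left out, the last holds). The fingers move at their own pace and stop on an object; "force" is the grip in N (left out, the last holds). Time passes only in rows, so rows that repeat a pose let the fingers close. It gives the time, the measured TCP pose, the force and the opening at its end, in the units of the state.
- monitor.observe(): the state, without advancing time (a new reading comes with each control period).
- camera(name): name is "scene" or "top" or "wrist"; returns (picture, depth): 420x560x3 uint8, red, green, blue; 420x560 float32, m along the optical axis (not along the pixel's ray), 0 where there is no reading.
- camera_params(name): a dict with "intrinsics" (3x3 intrinsics, pixels), "cam_to_world" (4x4, takes a point from camera to world coordinates); the wrist camera has in their place "T_tool_cam" (4x4, takes a point from camera to tool coordinates, whose origin is the TCP and whose axes are the tool frame's). Camera axes: x right, y down, z forward; pixel columns grow to the right and rows downward; lengths in m; the calibration is good to about 2 mm. A picture is of the moment at which its call begins: read the wrist's pose just before it. camera_params takes no time and is no camera call.
- workorder.close_job(): hands the job in, once; it reports no verdict.
Trained networks look in the newest picture that a camera, given by its name, has taken for a name from the list of things; names that differ only in an ending like _2 or _b are one class to them, and where a whole thing is asked for, a point or a joint stands for the part that bears it (a point fixed in the world has none). Each returns a list of dicts, best first, with "confidence" (0 to 1); they miss things now and then, are a little off and sometimes report something else, mostly with a low value. They report only what shows in the picture. A call takes as long as a camera call.
- boxes_of(camera, thing): "box" ([left, top, right, bottom] in pixels, round what is visible of it).
- landmark_of(camera, thing): "pixel" ([row, column] in pixels: a listed point, or the origin of a listed thing).
The state is a dict: "time": time; "joint_positions": joint angles; "qd": joint speeds; "tau": joint torques, N m; "position": TCP position; "eef_rot": TCP orientation; "ft_force": force on the tool from outside, world axes, zero at the start; "torque": the same for the moment, N m; "gripper_width": finger opening in m.
Only numpy, scipy, OpenCV 4.12 (cv2) and the standard library are available. Lean on these libraries where they do the work, as an engineer would, in place of code of your own. Each camera call takes 0.05 s, during which the arm holds its last target. There are 200 camera calls.

## Working session

There is one attempt and no reset: what is moved stays moved. The work goes in short steps, Python scripts to look and compute and a tool call to move; the robot and the scene stay as the last step left them, time stands still between calls to the robot, and variables do not carry over. Pictures are saved under pics/ and viewed, about 8 in all and at most 12, crops included, and the job is handed in when it is done.

Besides the shell and the picture viewer there is one more tool, called after "Emit:" as name(argument=value, ...), one argument or row to a line, values as JSON. arm_command: Moves the arm, as the interface text tells. Its arguments: {"type":"object","properties":{"rows":{"type":"array"},"jaw":{"type":"number"},"force":{"type":"number"}},"required":["rows"]}

```bash
mkdir -p pics; ls; cat > h.py <<'E'
import numpy as np, cv2
from scipy.spatial.transform import Rotation as R
from plant import monitor, camera, camera_params, workorder, boxes_of, landmark_of, manip
def tool():
    s=monitor.observe(); q=np.array(s["eef_rot"]); T=np.eye(4)
    T[:3,:3]=R.from_quat(q[[1,2,3,0]]).as_matrix(); T[:3,3]=s["position"]; return T
def c2w(n):
    p=camera_params(n)
    return (tool()@np.array(p["T_tool_cam"]) if n=="wrist" else np.array(p["cam_to_world"])), np.array(p["intrinsics"])
def ray_at_z(n,px,z):
    T,K=c2w(n); d=T[:3,:3]@np.linalg.inv(K)@[px[1],px[0],1]; o=T[:3,3]
    return o+d*(z-o[2])/d[2]
def to_px(n,P):
    T,K=c2w(n); p=np.linalg.inv(T)@np.append(P,1); u=K@p[:3]; return u[:2]/u[2]
def snap(n,f=None):
    im,d=camera(n)
    if f: cv2.imwrite("pics/"+f,im[:,:,::-1])
    return im,d
def totool(v): return tool()[:3,:3].T@np.array(v)*1000
E
python3 - <<'E'
from h import *
print(manip.tcp_to_tips); T=tool(); print(T.round(3))
Z={"key_press":.084,"lone_tube_cap":.117,"balance_hole":.104,"rotor_hub":.110,"centrifuge":0,"micro_rack":0,"bottle_mid":.044,"timer":0}
for n in("scene","top"):
    im,d=snap(n,n+"0.png")
    for t,z in Z.items():
        for r in landmark_of(n,t)[:2]: print(n,t,np.round(r["pixel"]),round(r["confidence"],2),ray_at_z(n,r["pixel"],z).round(3))
a=cv2.imread("pics/scene0.png");b=cv2.imread("pics/top0.png")
E
```

```text
pics
0.022
[[-0.     0.903  0.429  0.236]
 [ 0.001  0.429 -0.903 -0.497]
 [-1.     0.    -0.001  0.253]
 [ 0.     0.     0.     1.   ]]
scene lone_tube_cap [297. 306.] 0.65 [ 0.355 -0.449  0.117]
scene centrifuge [220. 285.] 0.62 [ 0.573 -0.066  0.   ]
scene micro_rack [310. 324.] 0.94 [ 0.445 -0.403  0.   ]
scene timer [208. 196.] 0.63 [0.387 0.121 0.   ]
top key_press [233. 235.] 0.84 [ 0.462 -0.03   0.084]
top centrifuge [195. 252.] 0.87 [ 0.57  -0.064  0.   ]
top micro_rack [244. 375.] 0.81 [ 0.446 -0.404  0.   ]
top micro_rack [234. 236.] 0.4 [ 0.464 -0.024  0.   ]
top bottle_mid [168. 176.] 0.86 [0.63  0.134 0.044]
top timer [257. 172.] 0.65 [0.397 0.144 0.   ]
```

View pics/top0.png

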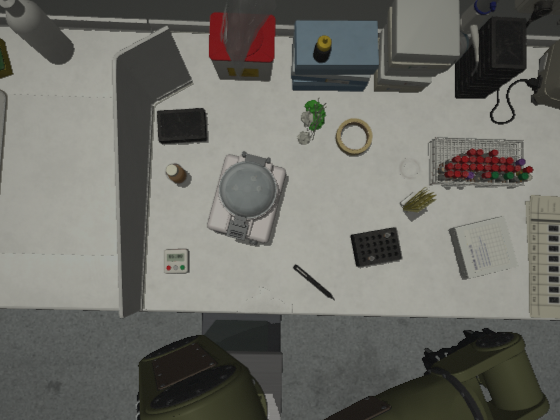

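View pics/scene0.png

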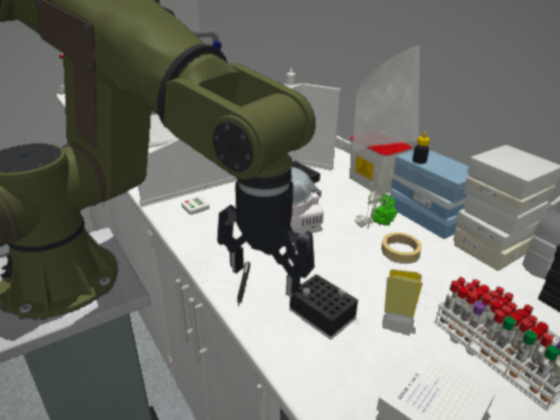

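The top picture shows the centrifuge at about pixel (row 195, col 250) with the key at (233, 236), facing the robot. The timer is at (260, 176), the bottle at (172, 176) and the rack at (246, 376). In the scene picture the arm hides most of the centrifuge. I'll move above the key with the jaws closing, then look from close by.

Emit:
arm_command(
  rows=[
    [-10,45,-42,5],
    [-20,90,-84,10],
    [-30,135,-126,16],
    [-30,180,-168,21],
    [-30,225,-210,27],
    [-30,270,-252,32],
    [-30,320,-300,38],
    [-30,373,-343,43],
  ],
  jaw=0,
)

```text
time: 1.9
position: [0.4208, -0.0361, 0.2837]
eef_rot: [0.417, 0.571, 0.417, -0.571]
ft_force: [0.9, -0.8, -0.2]
gripper_width: -0.0002
```

```bash
python3 - <<'E'
from h import *
s=monitor.observe(); print(s["time"],s["gripper_width"],s["ft_force"],s["joint_positions"],manip.tcp_to_tips); T=tool(); print(T.round(3))
Z={"key_press":.084,"lone_tube_cap":.117,"balance_hole":.104,"rotor_hub":.110,"centrifuge":0}
for n in("wrist","top"):
    im,d=snap(n,n+"1.png")
    for t,z in Z.items():
        for r in landmark_of(n,t)[:2]: print(n,t,np.round(r["pixel"]),round(r["confidence"],2),ray_at_z(n,r["pixel"],z).round(3))
E
```

```text
1.9 -0.0001551917525756589 [ 0.88721828 -0.76869855 -0.2103899 ] [-1.72327016e-01 -1.63721778e-02  1.81005166e+00 -8.24974807e-05
  1.34672807e+00  1.70837352e+00] 0.022
[[ 0.001  0.952 -0.305  0.421]
 [-0.    -0.305 -0.952 -0.036]
 [-1.     0.001 -0.     0.284]
 [ 0.     0.     0.     1.   ]]
wrist key_press [143. 264.] 0.57 [ 0.462 -0.03   0.084]
wrist balance_hole [ 38. 255.] 0.58 [ 0.551 -0.056  0.104]
wrist centrifuge [ 34. 257.] 0.6 [ 0.575 -0.061  0.   ]
top key_press [231. 234.] 0.53 [ 0.466 -0.028  0.084]
top balance_hole [236. 383.] 0.47 [ 0.464 -0.398  0.104]
top balance_hole [245. 376.] 0.17 [ 0.44  -0.38   0.104]
top rotor_hub [233. 385.] 0.49 [ 0.47  -0.402  0.11 ]
top centrifuge [192. 249.] 0.84 [ 0.58  -0.056  0.   ]
```

View wrist1.

View pics/wrist1.png

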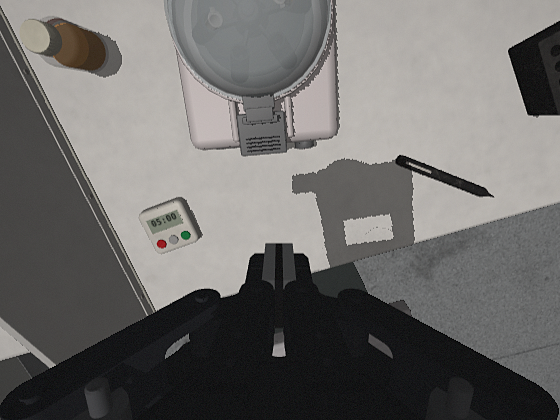

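The wrist picture shows the ribbed key at about (row 143, col 264), which agrees with the network. The centrifuge axis is aligned with the tool's y. Next I'll stop the fingertips 25 mm above the key.

Emit:
arm_command(
  rows=[
    [40,12,-6,0],
    [80,24,-12,0],
    [120,35,-18,0],
    [153,35,-18,0],
    [153,35,-18,0],
    [153,35,-18,0],
  ],
)

```text
time: 3.25
position: [0.4597, -0.0325, 0.1317]
eef_rot: [0.418, 0.571, 0.417, -0.57]
ft_force: [-0.1, 0.5, 0.8]
gripper_width: 0.0003
```

```bash
python3 - <<'E'
from h import *
s=monitor.observe(); print(s["time"],s["ft_force"]); T=tool(); print(T.round(4))
im,d=snap("wrist","wrist2.png")
for r in landmark_of("wrist","key_press")[:2]: print(r, ray_at_z("wrist",r["pixel"],.084), totool(ray_at_z("wrist",r["pixel"],.084)-T[:3,3]))
print(to_px("wrist",[.462,-.030,.084]))
E
```

```text
3.25 [-0.08899787  0.49878533  0.80454446]
[[ 1.700e-03  9.529e-01 -3.034e-01  4.597e-01]
 [-3.000e-04 -3.034e-01 -9.529e-01 -3.250e-02]
 [-1.000e+00  1.700e-03 -3.000e-04  1.317e-01]
 [ 0.000e+00  0.000e+00  0.000e+00  1.000e+00]]
{'pixel': [235.6, 280.2], 'confidence': 0.7} [ 0.46078961 -0.03352801  0.084     ] [47.70700011  1.25508932  0.60658614]
{'pixel': [46.0, 261.9], 'confidence': 0.46} [ 0.55953805 -0.05535916  0.084     ] [ 47.97521623 101.97308229  -8.54039544]
[273.82734192 235.46639786]
```

View pics/wrist2.png

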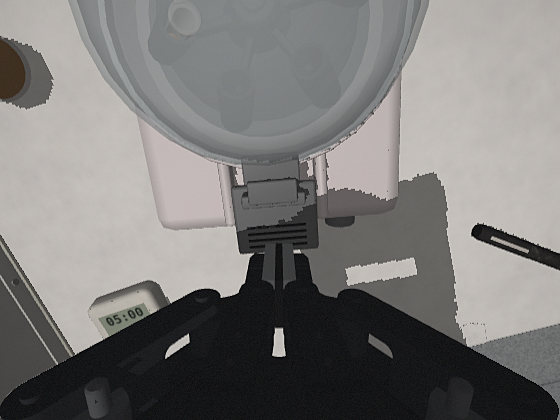

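The wrist picture shows the fingers centred on the key: the ribs are at rows 228–245 and cols 250–310, and the network puts the key within about 1 mm of the tool axis. I'll press about 7 mm and withdraw forwards and up.

Emit:
arm_command(
  rows=[
    [15,0,0,0],
    [25,0,0,0],
    [30,0,0,0],
    [33.5,0,0,0],
    [33.5,0,0,0],
    [20,-5,0,0],
    [-5,-50,0,0],
    [-60,-90,0,0],
  ],
)

```text
time: 4.35
position: [0.3749, -0.0057, 0.187]
eef_rot: [-0.417, -0.571, -0.417, 0.571]
ft_force: [1.4, 0.8, 1.9]
gripper_width: 0.0
```

Emit:
arm_command(
  rows=[
    [-60,0,0,0],
    [-100,0,0,0],
    [-100,0,0,0],
    [-100,0,0,0],
    [-100,0,0,0],
    [-100,0,0,0],
    [-100,0,0,0],
    [-100,0,0,0],
  ],
)

```text
time: 5.35
position: [0.375, -0.0057, 0.2868]
eef_rot: [-0.417, -0.571, -0.418, 0.571]
ft_force: [0.7, -0.2, -0.3]
gripper_width: -0.0
```

Emit:
arm_command(
  rows=[
    [0,0,0,0],
    [0,0,0,0],
    [0,0,0,0],
    [0,0,0,0],
    [0,0,0,0],
    [0,0,0,0],
    [0,0,0,0],
    [0,0,0,0],
  ],
)

```text
time: 6.35
position: [0.375, -0.0057, 0.2868]
eef_rot: [-0.417, -0.571, -0.418, 0.571]
ft_force: [-0.0, 0.0, -0.3]
gripper_width: 0.0
```

```bash
python3 - <<'E'
from h import *
s=monitor.observe(); print(s["time"],s["ft_force"]); T=tool(); print(T.round(4))
Z={"key_press":.084,"lone_tube_cap":.117,"balance_hole":.104,"rotor_hub":.110,"centrifuge":0}
for n in("wrist","top"):
    im,d=snap(n,n+"3.png")
    for t,z in Z.items():
        for r in landmark_of(n,t)[:3]: print(n,t,np.round(r["pixel"]),round(r["confidence"],2),ray_at_z(n,r["pixel"],z).round(3))
a=cv2.imread("pics/top3.png")[120:280,140:360]; a=cv2.resize(a,None,fx=2,fy=2,interpolation=cv2.INTER_CUBIC)
w=cv2.imread("pics/wrist3.png")[:260]
c=np.zeros((590,560,3),np.uint8); c[:260]=w; c[265:585,:440]=a; cv2.imwrite("pics/c3.png",c)
E
```

```text
6.35 [-0.04803141  0.04517125 -0.2969803 ]
[[-1.100e-03  9.528e-01 -3.035e-01  3.750e-01]
 [ 1.000e-04 -3.035e-01 -9.528e-01 -5.700e-03]
 [-1.000e+00 -1.100e-03  3.000e-04  2.868e-01]
 [ 0.000e+00  0.000e+00  0.000e+00  1.000e+00]]
wrist key_press [ 90. 279.] 0.89 [ 0.459 -0.033  0.084]
top key_press [230. 232.] 0.57 [ 0.469 -0.021  0.084]
top lone_tube_cap [178. 250.] 0.77 [ 0.598 -0.065  0.117]
top lone_tube_cap [234. 384.] 0.62 [ 0.468 -0.398  0.117]
top balance_hole [256. 369.] 0.26 [ 0.412 -0.364  0.104]
top rotor_hub [188. 248.] 0.65 [ 0.573 -0.06   0.11 ]
top centrifuge [192. 249.] 0.64 [ 0.578 -0.057  0.   ]
```

View pics/c3.png

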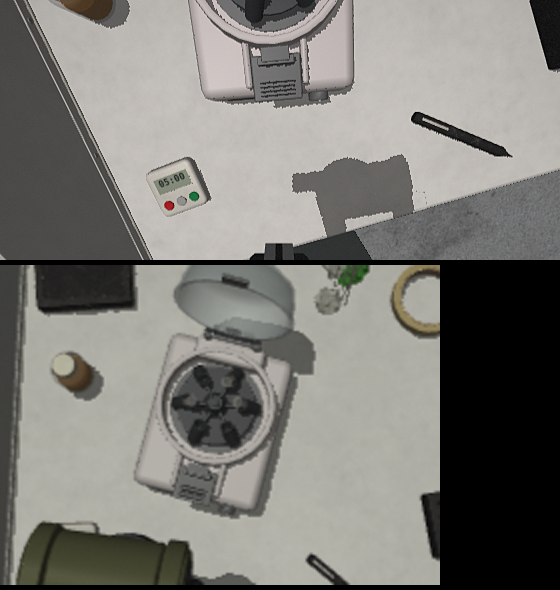

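The lid is open: in the top crop it stands upright at the rear of the machine and the rotor is uncovered. I'll move the wrist camera forward to see the rotor from closer.

Emit:
arm_command(
  rows=[
    [-10,30,0,0],
    [-30,60,0,0],
    [-30,100,0,0],
    [-30,100,0,0],
    [-30,100,0,0],
  ],
)

```text
time: 7.58
position: [0.4699, -0.036, 0.3164]
eef_rot: [-0.417, -0.57, -0.418, 0.571]
ft_force: [0.2, 0.2, 0.2]
gripper_width: 0.0001
```

```bash
python3 - <<'E'
from h import *
s=monitor.observe(); print(s["time"],s["ft_force"]); T=tool(); print(T.round(4))
Z={"lone_tube_cap":.117,"balance_hole":.104,"rotor_hub":.110,"rotor":.062}
n="wrist"; im,d=snap(n,"wrist4.png")
for t,z in Z.items():
    for r in landmark_of(n,t)[:3]: print(n,t,np.round(r["pixel"]),round(r["confidence"],2),ray_at_z(n,r["pixel"],z).round(3))
u=to_px(n,[.571,-.061,.11]).astype(int); print(u)
x0,y0=max(u[0]-130,0),max(u[1]-100,0)
print(x0,y0); a=im[y0:y0+200,x0:x0+260,::-1]; cv2.imwrite("pics/c4.png",cv2.resize(a,None,fx=3,fy=3,interpolation=cv2.INTER_CUBIC))
E
```

```text
7.575 [0.18111283 0.20680235 0.19258077]
[[-1.900e-03  9.528e-01 -3.035e-01  4.699e-01]
 [ 2.000e-04 -3.035e-01 -9.528e-01 -3.600e-02]
 [-1.000e+00 -1.900e-03  4.000e-04  3.164e-01]
 [ 0.000e+00  0.000e+00  0.000e+00  1.000e+00]]
wrist lone_tube_cap [ 42. 274.] 0.81 [ 0.596 -0.071  0.117]
wrist balance_hole [102. 258.] 0.79 [ 0.55  -0.039  0.104]
wrist rotor_hub [ 79. 270.] 0.66 [ 0.567 -0.058  0.11 ]
wrist rotor_hub [ 70. 267.] 0.58 [ 0.575 -0.057  0.11 ]
wrist rotor [ 79. 270.] 0.69 [ 0.571 -0.057  0.062]
[271  73]
141 0
```

View pics/c4.png

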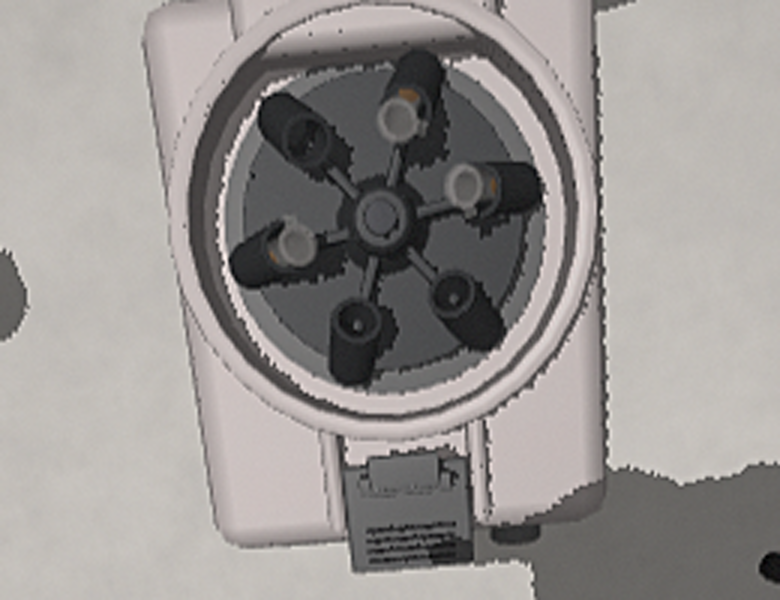

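The close view shows tubes at crop (col 400, row 118), (465, 187) and (297, 242). The last two face each other across the hub at (380, 218). The lone tube is therefore the upper one, and the hole opposite it is the empty mouth at (355, 320), about image (row 106.7, col 259). The network's balance_hole agrees.

```bash
python3 - <<'E'
from h import *
f=lambda c,r,z: ray_at_z("wrist",[r/3,141+c/3],z)
hub=f(380,218,.110);hole=f(355,320,.104);cap=f(400,118,.117);lt=f(297,242,.117);rt=f(465,187,.117);e=[f(453,293,.104),f(308,140,.104)]
for k in("hub","hole","cap","lt","rt"): p=globals()[k];print(k,p.round(4),np.linalg.norm((p-hub)[:2]).round(4))
print("mid lt-rt",((lt+rt)/2).round(4),"mid empties",((e[0]+e[1])/2).round(4))
c=(hub+(lt+rt)/2+(e[0]+e[1])/2)/3; d=(hole-cap)[:2]; d/=np.linalg.norm(d); b=np.append(c[:2]+.033*d,.104); print("est",b.round(4), to_px("wrist",b))
v=totool(np.append(b[:2],.124+.022+.02)-tool()[:3,3]); print("tool shift to 40mm above",v.round(1))
E
```

```text
hub [ 0.5731 -0.0573  0.11  ] 0.0
hole [ 0.5456 -0.039   0.104 ] 0.0331
cap [ 0.5978 -0.0722  0.117 ] 0.0289
lt [ 0.5737 -0.0297  0.117 ] 0.0276
rt [ 0.5729 -0.0857  0.117 ] 0.0284
mid lt-rt [ 0.5733 -0.0577  0.117 ] mid empties [ 0.5735 -0.0579  0.104 ]
est [ 0.5454 -0.04    0.104 ] [260.24608445 106.51562753]
tool shift to 40mm above [151.   73.2 -19.1]
```

Emit:
arm_command(
  rows=[
    [20,40,-10,0],
    [60,73,-19,0],
    [100,73,-19,0],
    [130,73,-19,0],
    [151,73,-19,0],
    [151,73,-19,0],
    [151,73,-19,0],
  ],
)

```text
time: 8.7
position: [0.5456, -0.04, 0.1672]
eef_rot: [0.418, 0.571, 0.417, -0.571]
ft_force: [0.9, -0.1, 0.4]
gripper_width: 0.0001
```

```bash
python3 - <<'E'
from h import *
s=monitor.observe(); print(s["time"],s["ft_force"]); T=tool(); print(T[:3,3].round(4))
b=np.array([.5455,-.0395,.104])
for n in("wrist","top"):
    im,d=snap(n,n+"5.png")
    for t,z in {"balance_hole":.104,"lone_tube_cap":.117,"rotor_hub":.11}.items():
        for r in landmark_of(n,t)[:2]: print(n,t,np.round(r["pixel"]),round(r["confidence"],2),ray_at_z(n,r["pixel"],z).round(4))
    print(to_px(n,b),to_px(n,T[:3,3]+T[:3,0]*.022))
print("shift",totool(np.append(b[:2],.146)-T[:3,3]).round(1))
E
```

```text
8.7 [ 0.8898414  -0.07219608  0.35697481]
[ 0.5456 -0.04    0.1672]
wrist balance_hole [226. 275.] 0.7 [ 0.5472 -0.0379  0.104 ]
wrist balance_hole [154. 287.] 0.53 [ 0.5888 -0.0586  0.104 ]
wrist lone_tube_cap [134. 308.] 0.74 [ 0.5976 -0.0731  0.117 ]
wrist rotor_hub [181. 291.] 0.64 [ 0.5735 -0.0562  0.11  ]
[278.26070542 228.17521702] [278.99114572 258.24791232]
top balance_hole [200. 239.] 0.72 [ 0.5426 -0.037   0.104 ]
top lone_tube_cap [179. 249.] 0.44 [ 0.5947 -0.0621  0.117 ]
[239.66842765 199.05878217] [238.65933021 196.89451951]
shift [21.2 -0.2 -0.4]
```

View pics/wrist5.png

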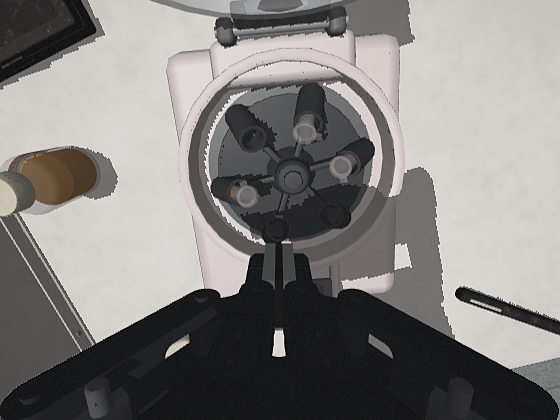

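The wrist picture shows the empty hole just ahead of the fingertips at about (228, 276), with the rotor unturned. The hub is at (178, 291) and the lone cap at (130, 308). The predicted hole pixel (228, 278) fits to about 1–2 mm, so I'll descend 21 mm slowly and hold.

Emit:
arm_command(
  rows=[
    [7,0,-0.5,0],
    [14,0,-1,0],
    [19,0,-1,0],
    [21,0,-1,0],
    [21,0,-1,0],
    [21,0,-1,0],
    [21,0,-1,0],
    [21,0,-1,0],
  ],
)

```text
time: 10.1
position: [0.5456, -0.039, 0.1453]
eef_rot: [-0.417, -0.571, -0.417, 0.571]
ft_force: [-0.6, 0.5, 0.1]
gripper_width: 0.0001
```

Emit:
arm_command(
  rows=[
    [0,0,0,0],
    [0,0,0,0],
    [0,0,0,0],
    [0,0,0,0],
    [0,0,0,0],
    [0,0,0,0],
    [0,0,0,0],
    [0,0,0,0],
  ],
)

```text
time: 11.1
position: [0.5456, -0.039, 0.1453]
eef_rot: [-0.417, -0.571, -0.417, 0.571]
ft_force: [-0.2, -0.9, -0.3]
gripper_width: -0.0002
```

Emit:
arm_command(
  rows=[
    [0,0,0,0],
    [0,0,0,0],
    [0,0,0,0],
    [0,0,0,0],
    [0,0,0,0],
    [0,0,0,0],
    [0,0,0,0],
    [0,0,0,0],
  ],
)

```text
time: 12.1
position: [0.5456, -0.039, 0.1453]
eef_rot: [-0.417, -0.571, -0.417, 0.571]
ft_force: [-0.1, 0.1, -0.3]
gripper_width: 0.0002
```

Emit:
arm_command(
  rows=[
    [0,0,0,0],
    [0,0,0,0],
    [0,0,0,0],
    [0,0,0,0],
    [0,0,0,0],
    [0,0,0,0],
    [0,0,0,0],
    [0,0,0,0],
  ],
)

```text
time: 13.1
position: [0.5456, -0.039, 0.1453]
eef_rot: [-0.417, -0.571, -0.417, 0.571]
ft_force: [-0.6, 0.2, -0.0]
gripper_width: 0.0002
```

```bash
python3 - <<'E'
from h import *
s=monitor.observe(); print(s["time"],s["ft_force"]); T=tool(); print(T[:3,3].round(4))
n="wrist"; im,d=snap(n,"wrist6.png")
for t,z in {"balance_hole":.104,"lone_tube_cap":.117,"rotor_hub":.11}.items():
    for r in landmark_of(n,t)[:2]: print(t,np.round(r["pixel"]),round(r["confidence"],2),ray_at_z(n,r["pixel"],z).round(4))
E
```

```text
13.1 [-0.55688012  0.24890249 -0.03860122]
[ 0.5456 -0.039   0.1453]
balance_hole [239. 280.] 0.83 [ 0.5473 -0.0398  0.104 ]
balance_hole [185.  21.] 0.47 [0.6191 0.0825 0.104 ]
lone_tube_cap [137. 312.] 0.61 [ 0.5978 -0.0718  0.117 ]
rotor_hub [190. 293.] 0.79 [ 0.574  -0.0554  0.11  ]
```

View pics/wrist6.png

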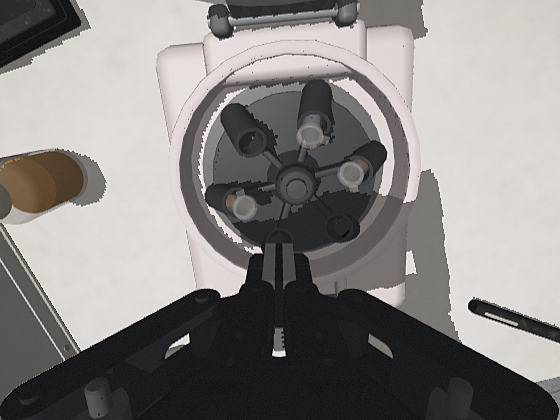

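The final wrist picture shows the fingertips over the empty hole at about (238, 279). The rotor hasn't turned, with the lone cap at (133, 311), and the lid is still up. I've held the pose for over 3 s, so I'm handing in.

```bash
python3 -c "
from plant import workorder
print(workorder.close_job())"
```

```text
the job is handed in; nothing more can be done
None
```

I pressed the release key about 7 mm with the closed fingertips and backed away, and the lid sprang fully open. I then pointed straight down at the empty hole opposite the lone tube and held for over 3 s. I handed the job in at about 13 s, still pointing there.

- **Position:** the last checks put the fingertips about 19 mm above the hole's mouth. They were within about 2 mm sideways of both my own estimate of the hole and the networks' last report.
- **Contact:** wrist force readings stayed at noise level (under 1 N) while pointing, and the tubes and hub showed no shift, so the rotor had not turned. I did not read the force during the key press itself; the open lid is what showed it had worked.
- **Disagreements:** the networks gave a few wrong detections, such as a balance hole or lone tube on the black rack or at the bottle. I discarded these after checking the pictures. The top camera's hole estimate was about 3–4 mm off the wrist camera's, and I used the closer wrist view.

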